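# Mark the card case in the guarded desk press

### The arm

A 7-joint arm with a two-finger parallel gripper is mounted at the origin on the work surface; the furniture and walls round the work are solid. World frame = base frame: x ahead of the robot, y to its left, z up, the work surface at z = 0. Lengths are in m, angles in rad, forces in N, time in s.
With the tool pointing down it reaches from about 0.425 to 0.925 m from the base axis. Payload 6.8 kg.
Tool frame: the origin (TCP) lies between the finger pads; the fingertips stand 22 mm ahead of it and the grasp point (between the pads) lies 3 mm ahead of it; z points along the fingers, y is the line along which they close (so a half turn about z gives the same grasp; the last joint's range is limited). The gripper opens to 85 mm and grips with 20 to 120 N. Pads are 22 mm wide; open, the fingers measure 114 mm over their backs; the gripper's body (76 mm by 85 mm) begins 54 mm behind the grasp point. The pads swing forward as they close: fully open they stand 13 mm farther back than shut.
Start: joints at [1.174, 0.477, 0.022, 1.555, -0.011, 1.109, -0.083], TCP at [0.192, -0.647, 0.253] pointing down, gripper open.
Joint ranges: [-2.96, 2.96], [-0.34, 2.1], [-1.41, 1.46], [0.24, 2.44], [-1.37, 4.51], [0.17, 1.92], [-2.96, 2.96]. Speed limits (rad/s): [2.39, 2.39, 3.14, 3.14, 3.14, 3.14, 3.14].

### API

Orientations are given as a unit quaternion [w, x, y, z].
In Python, from workcell import bot gives the robot as it stands.
- The arm moves only by the shell command python3 -m jog 'ROWS' [OPENING] [FORCE]. ROWS is JSON, a list of rows, each a list of 2 entries, a list of its own where there are three numbers: the shift along the world's x, y, z in mm, then the turn, a rotation vector about the world's x, y, z in degrees. A call has 1 to 20 rows; each row is the pose to reach, as a shift and turn from the pose commanded when the call began; what a row does not reach only later rows make up. A row lasts 1/8 s, in which the tool goes at most 62.5 mm and 10.7 degrees, less where a joint would pass 70% of its speed; a pose out of reach is approached as far as the arm can. A call with a gripper value outside its range is refused whole. OPENING is the closure, from -1 (fully open) to 1 (shut), set as the call begins (- or left out, the last holds). The fingers move at their own pace and stop on an object; FORCE is the grip in N (left out, the last holds). Time passes only in rows, so rows that repeat a pose let the fingers close. It gives the time, the measured TCP pose, the force, the opening and the grip force at its end, in the units of the state.
- bot.observe(): the state, without advancing time (a new reading comes with each control period).
- bot.snapshot(name): name is "side" or "top" or "wrist"; returns (picture, depth): 384x512x3 uint8, red, green, blue; 384x512 float32, m along the optical axis (not along the pixel's ray), 0 where there is no reading.
- bot.camera_model(name): a dict with "vertical_fov" (degrees; the focal length in pixels is half the picture's height over the tangent of half this angle, whatever the lens; pixels are square), "cx", "cy" (the principal point, pixels), "world_to_cam" (4x4, takes a point from world to camera coordinates). Camera axes: x right, y down, z forward; pixel columns grow to the right and rows downward; lengths in m; the calibration is good to about 2 mm. A picture is of the moment at which its call begins: read the wrist's pose just before it. camera_model takes no time and is no camera call; for the wrist camera it gives the pose at the moment of the call.
- bot.finish_job(): hands the job in; it is judged then, once.
The state is a dict: "time_s": time; "q": joint angles; "dq": joint speeds; "tau": joint torques, N m; "eef_pos": TCP position; "tool_rot": TCP orientation; "contact_force": force on the tool from outside, world axes, zero at the start; "ft_torque": the same for the moment, N m; "finger_gap": finger opening in m; "finger_force": force on a finger pad.
Only numpy, scipy, OpenCV 4.12 (cv2) and the standard library are available. Lean on these libraries where they do the work, as an engineer would, in place of code of your own. Each camera call takes 0.05 s, during which the arm holds its last target. There are 200 camera calls.

### The job

Using only the fingertips, push the flat pale silver card case along the bed of the desk marking press until it rests against the stop inside. Then reach down through the window in the top of the guard, press the lever fully down, keep it down for about a second, let it come back up and withdraw. Do not touch the guard at any time, do not lift the card case, do not press the lever before the case is home, and leave the things standing round the press where they are.

Things in the scene. Friction and masses are not known exactly. Their poses are not given: they have to be found in the camera images.
- press: Grey marking press fixed to the desk; origin on the desk top under the middle of the guard's front face, x points into the press from its open front, y left, z up; all mm below are in this frame. Bed 320x136, from x=-170 to 150, top z=12. Guide rails, top z=18, inner faces y=+-34, run x=-122 to 28. Two stop blocks inside: faces at x=28.
- guard: Dark steel cage fixed over the rear of the press, same origin and axes. Spans x=0 to 140, y=-67 to 67, top at z=95 mm; top plate 4 mm thick with one rectangular window. Sides (bars) and back are closed; the front is closed above z=47 and open below that between y=-47 and 47, where the card case slides in. Must not be touched.
- window (a point): Centre of the window in the guard's top, at its upper face (press frame: x = 45, y = 0, z = 95 mm). The window measures 65 mm along the press x and 85 mm along y. Its axes are those of the press.
- lever_pad (a point): Centre of the top of the round black finger pad (diameter 30 mm) on the aluminium lever, right below the window: at rest at press x = 45, y = 0, z = 79 mm, 16 mm below the top of the guard.
- lever (a joint): Lever angle in rad: 0 = up (at rest, sprung), 0.24 = fully down on its stop. Hinge at press x=120, z=70 mm, 75 mm behind the pad, so the pad goes down 18 mm, to about z=61 mm. About 2 N starts it, 7 N holds it fully down; it springs back up when let go.
- card_case: Flat pale silver card case 96x63x9 mm, loose, about 0.12 kg, on the bed between the rails, long side along press x. Origin: centre of its underside; its own y axis is the long one (along press +x). Home against the stop its origin is at press x=-20 mm, its near edge at x=-68, still in front of the guard; it starts 25 to 60 mm short of that. Slides with about 0.5 to 1.5 N, stays where left.
- ink_bottle: Square dark blue ink bottle with black cap, 50 x 50 x 60 mm, loose bystander to the left of the press. Origin: centre of its underside.
- wax_seal: Small upright wax seal with turned wooden handle and brass foot, 25 mm across, 79 mm tall, loose bystander to the right of the guard. Origin: centre of its underside.
- eraser: Eraser, 20 x 44 x 12 mm, white in a blue sleeve, loose bystander to the right of the open front of the press. Origin: centre of its underside.
Things that resemble listed ones, but are neither listed nor needed, are in the scene too. Of the things that look like the card_case, the largest one is meant.

How it is judged:
By the outcome, as a careful person would: the job done as asked, in the order asked, and still so for the second after the job is handed in, with the robot touching nothing.
It also fails if it takes over 48 s, if anything falls off the work surface, if the arm or the gripper's body presses on something with over 40 N, if the wrist force passes 120 N, or if a joint passes its speed limit or range.

## Working session

There is one attempt and no reset: what is moved stays moved. The work goes in short steps, Python scripts to look and compute and a shell command to move; the robot and the scene stay as the last step left them, time stands still between calls to the robot, and variables do not carry over. Pictures are saved under pics/ and viewed, at most 10 in all, crops included, and the job is handed in when it is done.

```bash
mkdir -p pics; ls; cat > h.py <<'E'
import numpy as np,cv2
from workcell import bot
def snap(n,f):
    m=bot.camera_model(n); p,d=bot.snapshot(n); np.savez(f'pics/{f}.npz',p=p,d=d,W=m['world_to_cam'],k=[192/np.tan(np.radians(m['vertical_fov']/2)),m['cx'],m['cy']])
    cv2.imwrite(f'pics/{f}.png',p[:,:,::-1]); return p,d
def load(f):
    z=np.load(f'pics/{f}.npz'); return z['p'],z['d'],z['W'],z['k']
def cloud(f):
    p,d,W,k=load(f); v,u=np.indices(d.shape); c=np.stack([(u-k[1])/k[0]*d,(v-k[2])/k[0]*d,d],-1)
    C=np.linalg.inv(W); return c@C[:3,:3].T+C[:3,3]
def onplane(f,u,v,z):
    p,d,W,k=load(f); C=np.linalg.inv(W); r=C[:3,:3]@[(u-k[1])/k[0],(v-k[2])/k[0],1]; return C[:3,3]+r*(z-C[2,3])/r[2]
def proj(f,P):
    p,d,W,k=load(f); c=np.asarray(P)@W[:3,:3].T+W[:3,3]; return c[...,:2]/c[...,2:]*k[0]+k[1:]
E
python3 - <<'E'
from h import *
o=bot.observe(); print(o)
for n in('top','side'):
    snap(n,n+'0'); print(n,load(n+'0')[2].round(3),load(n+'0')[3])
a=cv2.imread('pics/top0.png');b=cv2.imread('pics/side0.png')
cv2.imwrite('pics/t.png',cv2.resize(a,(784,588),interpolation=cv2.INTER_CUBIC))
E
```

```text
pics
{'time_s': 0.0, 'q': array([ 1.17391014,  0.47779536,  0.0223421 ,  1.55646448, -0.01150496,
        1.10929581, -0.0830907 ]), 'dq': array([-6.30628168e-05, -4.02599645e-05,  9.90420455e-04, -1.28218080e-03,
       -1.10381456e-03,  1.26238944e-03,  3.66211191e-04]), 'tau': array([-9.08480924e-04, -5.96445501e+01,  1.60772312e+00, -2.81192994e+01,
        1.24822560e-02,  9.51316586e-03, -5.59647518e-06]), 'eef_pos': array([ 0.19206144, -0.64651706,  0.2523234 ]), 'tool_rot': array([-8.95886024e-04,  9.89591097e-01,  1.43904895e-01, -1.97559389e-04]), 'contact_force': array([ 0.56261093, -0.55522735,  0.318595  ]), 'ft_torque': array([ 0.02197893,  0.01383606, -0.01975413]), 'finger_force': 0.0, 'finger_gap': 0.08544466305502697}
top [[ 0.077 -0.997 -0.002  0.021]
 [-0.975 -0.074 -0.211  0.584]
 [ 0.21   0.018 -0.978  0.965]
 [ 0.     0.     0.     1.   ]] [377.70042575 254.51989232 192.33914981]
side [[ 0.962 -0.273 -0.007 -0.547]
 [-0.171 -0.583 -0.794  0.187]
 [ 0.213  0.765 -0.607  0.748]
 [ 0.     0.     0.     1.   ]] [368.76573592 257.26294404 191.91800046]
```

View pics/t.png

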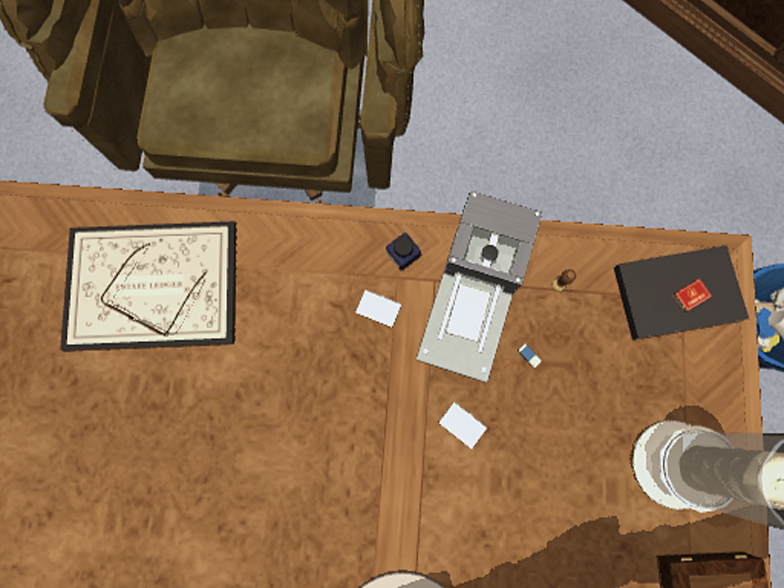

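View pics/side0.png

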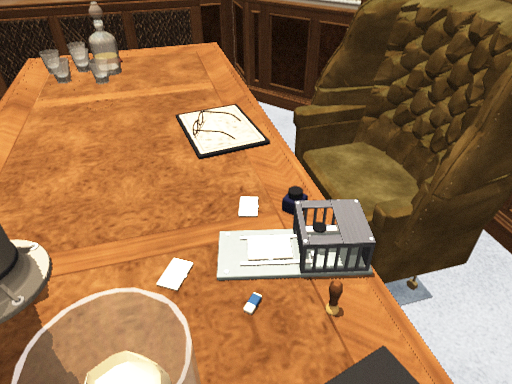

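The top view (784 px wide) shows the press with its bed front corners at about (417,359) and (488,381), and the guard's rear corners at about (472,193) and (541,213). The silver case lies between the rails at about (465,312). The decoys are at (378,308) and (463,425), the bottle at (403,250), the wax seal at (565,280) and the eraser at (530,355).

```bash
python3 - <<'E'
from h import *
s=512/784
for n,u,v,z in [('bedFL',417,359,.012),('bedFR',488,381,.012),('gBL',472,193,.095),('gBR',541,213,.095)]:
    print(n,onplane('top0',u*s,v*s,z).round(4))
for f in('top0','side0'):
    P=cloud(f); c=onplane('top0',490*s,250*s,.095)
    m=(abs(P[...,2]-.095)<.006)&(np.linalg.norm(P[...,:2]-c[:2],axis=-1)<.13)
    q=P[m][:,:2]; r=cv2.minAreaRect((q*1000).astype(np.float32)); print(f,len(q),np.median(P[m][:,2]),r)
    c=onplane('top0',462*s,310*s,.02)
    m=(abs(P[...,2]-.012)<.004)&(np.linalg.norm(P[...,:2]-c[:2],axis=-1)<.16)
    print('bed',m.sum(),cv2.minAreaRect((P[m][:,:2]*1000).astype(np.float32)))
p=cv2.imread('pics/top0.png'); x0,y0=265,115
cv2.imwrite('pics/tc.png',cv2.resize(p[y0:y0+140,x0:x0+120],None,fx=4.2,fy=4.2,interpolation=cv2.INTER_CUBIC))
E
```

```text
bedFL [0.4759 0.0081 0.012 ]
bedFR [ 0.4461 -0.1224  0.012 ]
gBL [ 0.7702 -0.067   0.095 ]
gBR [ 0.7418 -0.1906  0.095 ]
top0 1746 0.09354783998769045 ((692.8215942382812, -111.23998260498047), (133.91845703125, 141.7187042236328), 76.35832977294922)
bed 2489 ((579.521728515625, -47.94676208496094), (291.056640625, 277.0621643066406), 11.61060619354248)
side0 2364 0.09596055757465116 ((697.5599365234375, -111.4791259765625), (137.51126098632812, 140.36105346679688), 76.71532440185547)
bed 3321 ((582.1767578125, -51.630218505859375), (284.97802734375, 285.8778991699219), 10.295927047729492)
```

View pics/tc.png

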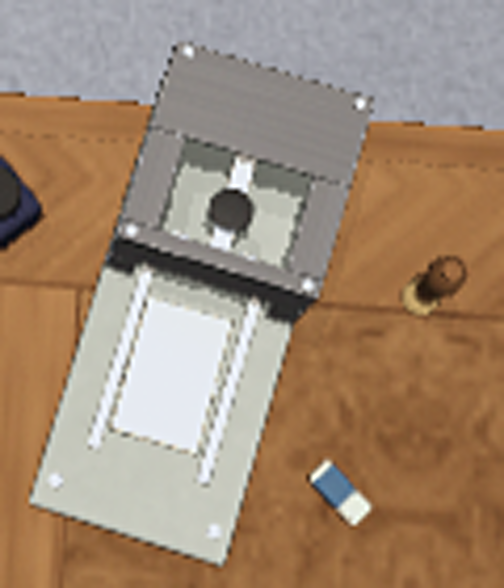

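The crop shows the case's near edge at (111,430)-(196,452) and its far edge at (147,297)-(237,318). It also shows the bed front corners at (31,502) and (222,565), the pad at (231,212) and the window. Next I fit the press pose and check the large objects along the arm's path.

```bash
python3 - <<'E'
from h import *
from scipy.optimize import least_squares
px=lambda a:np.array(a)/4.2+[265,115]-0.4
L=[(31,502,-170,68,12),(222,565,-170,-68,12),(176,42,140,67,95),(372,98,140,-67,95),(318,299,0,-67,95),(231,212,45,0,79)]
I=np.array([px(l[:2]) for l in L]); M=np.array([l[2:] for l in L])/1000
def T(t,M):
    c,s=np.cos(t[2]),np.sin(t[2]); return np.c_[t[0]+c*M[:,0]-s*M[:,1],t[1]+s*M[:,0]+c*M[:,1],M[:,2]+0]
r=least_squares(lambda t:(proj('top0',T(t,M))-I).ravel(),[.627,-.095,-.235]); t=r.x
print(t,np.degrees(t[2]),r.fun.reshape(-1,2).round(2))
c,s=np.cos(t[2]),np.sin(t[2])
for a in[(111,430),(196,452),(147,297),(237,318)]:
    w=onplane('top0',*px(a),.021)[:2]-t[:2]; print('case',(np.array([c*w[0]+s*w[1],-s*w[0]+c*w[1]])*1000).round(1))
P=cloud('top0')
for u,v in[(450,304),(420,304),(480,310),(464,375),(470,205),(252,380)]: print(u,v,P[v,u].round(3))
P=cloud('side0')
for u,v in[(80,375),(15,270),(100,310),(30,350),(370,365)]: print(u,v,P[v,u].round(3))
E
```

```text
[ 0.62448491 -0.0940936  -0.23417017] -13.416962586319714 [[-0.89  0.59]
 [ 0.61  0.64]
 [-0.21 -0.76]
 [ 0.58  0.04]
 [ 0.    0.02]
 [-0.11 -0.62]]
case [-106.7   29.8]
case [-103.6  -28.1]
case [-12.3  32.6]
case [ -7.7 -29.3]
450 304 [ 0.333 -0.396  0.179]
420 304 [ 0.321 -0.393  0.026]
480 310 [ 0.33  -0.395  0.297]
464 375 [ 0.161 -0.487  0.056]
470 205 [ 0.599 -0.537  0.025]
252 380 [0.098 0.035 0.012]
80 375 [ 0.291 -0.418  0.278]
15 270 [ 0.07  -0.019  0.041]
100 310 [ 0.321 -0.4    0.335]
30 350 [ 0.279 -0.433  0.35 ]
370 365 [ 0.646 -0.377  0.03 ]
```

```bash
python3 - <<'E'
from h import *
for f in('top0','side0'):
    P=cloud(f); d=load(f)[1]
    m=(np.hypot(P[...,0]-.32,P[...,1]+.4)<.16)&(d>0)
    for z in np.arange(.02,.6,.04):
        k=m&(P[...,2]>z)&(P[...,2]<=z+.04)
        if k.sum()>3: print(f,z.round(2),k.sum(),np.percentile(P[k],[1,99],axis=0)[:,:2].round(3).tolist(), P[k].max(0)[2].round(3))
    v,u=np.where(m&(P[...,2]>.03)); print(u.min(),u.max(),v.min(),v.max())
snap('wrist','w0')
p=cv2.imread('pics/side0.png')[200:,:260]; w=cv2.imread('pics/w0.png'); t=cv2.imread('pics/top0.png')[230:,372:]
h=370
cv2.imwrite('pics/m.png',np.hstack([cv2.resize(x,(int(x.shape[1]*h/x.shape[0]*.63),int(h*.63))) for x in(p,t,w)]))
E
```

```text
top0 0.02 766 [[0.165, -0.472], [0.39, -0.388]] 0.059
top0 0.06 153 [[0.261, -0.472], [0.393, -0.389]] 0.1
top0 0.1 530 [[0.266, -0.463], [0.389, -0.39]] 0.14
top0 0.14 415 [[0.273, -0.443], [0.384, -0.395]] 0.18
top0 0.18 472 [[0.272, -0.449], [0.385, -0.395]] 0.22
top0 0.22 595 [[0.273, -0.496], [0.384, -0.395]] 0.26
top0 0.26 1034 [[0.275, -0.462], [0.384, -0.395]] 0.3
top0 0.3 754 [[0.275, -0.442], [0.384, -0.394]] 0.34
top0 0.34 296 [[0.282, -0.424], [0.378, -0.394]] 0.353
422 511 278 372
side0 0.18 54 [[0.36, -0.414], [0.369, -0.407]] 0.22
side0 0.22 510 [[0.341, -0.422], [0.376, -0.4]] 0.26
side0 0.26 4449 [[0.284, -0.452], [0.38, -0.398]] 0.3
side0 0.3 5421 [[0.278, -0.474], [0.391, -0.398]] 0.34
side0 0.34 3428 [[0.274, -0.485], [0.391, -0.397]] 0.355
11 200 287 383
```

View pics/m.png

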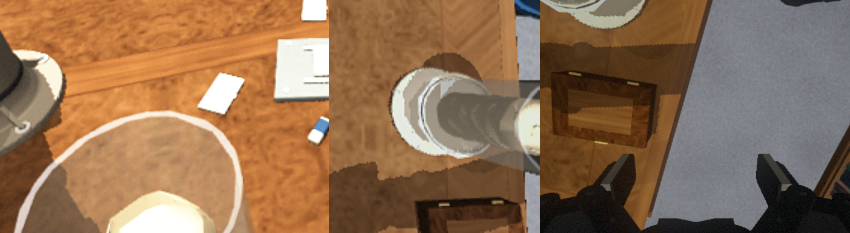

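The mosaic shows a glass hurricane lamp, 0.35 m tall, at about (0.33,-0.45), so it is on the straight path. I'll lift above it, swing over, and close the gripper.

```bash
python3 -m jog '[[[0,0,50],[0,0,0]],[[0,0,100],[0,0,0]],[[0,0,150],[0,0,0]],[[0,0,200],[0,0,0]],[[0,0,240],[0,0,0]],[[0,0,240],[0,0,0]],[[40,25,240],[0,0,-4]],[[85,55,240],[0,0,-8]],[[130,85,240],[0,0,-12]],[[175,115,240],[0,0,-16]],[[220,145,240],[0,0,-20]],[[260,180,240],[0,0,-24]],[[290,220,240],[0,0,-27]],[[305,270,240],[0,0,-30]],[[310,320,240],[0,0,-30]],[[310,370,240],[0,0,-30]],[[310,420,240],[0,0,-30]],[[310,475,240],[0,0,-30]],[[305,530,240],[0,0,-30]],[[296,585,240],[0,0,-30]]]' 1 20 && python3 -m jog '[[[0,0,-50],[0,0,0]],[[0,0,-100],[0,0,0]],[[0,0,-150],[0,0,0]],[[0,0,-190],[0,0,0]],[[0,0,-190],[0,0,0]]]'
python3 - <<'E'
from h import *
o=bot.observe(); print(o['eef_pos'],o['tool_rot'],o['q'].round(2),o['contact_force'],o['finger_gap']); snap('wrist','w1')
E
```

```text
time_s: 2.65
eef_pos: [0.4875, -0.0602, 0.4918]
tool_rot: [0.0, 0.993, -0.117, -0.001]
contact_force: [1.6, -0.2, 0.2]
finger_gap: -0.0001
finger_force: 0.0
time_s: 3.28
eef_pos: [0.4855, -0.0621, 0.2997]
tool_rot: [0.0, 0.993, -0.117, -0.004]
contact_force: [-0.1, 0.1, 0.9]
finger_gap: 0.0
finger_force: 0.0
[ 0.48550969 -0.06205083  0.29972868] [ 1.95558487e-04  9.93124323e-01 -1.16992413e-01 -4.10072236e-03] [ 0.25  0.14 -0.28  1.91  0.04  1.1  -1.85] [-0.06272371  0.11039108  0.85401391] 3.450834036994568e-05
```

View pics/w1.png

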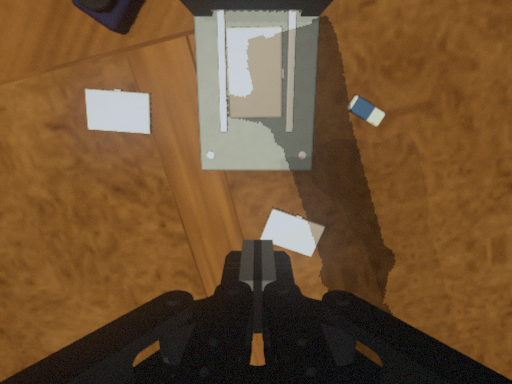

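The wrist view shows the bed's front edge at row 170, columns 203 to 313, the rail ends at row 132 and the case's near edge at row 117, columns 229 to 282. The fingers are closed and aligned.

```bash
python3 - <<'E'
from h import *
t=[.62448,-.09409,-.23417]; c,s=np.cos(t[2]),np.sin(t[2])
def pf(w): w=w[:2]-np.array(t[:2]); return (np.array([c*w[0]+s*w[1],-s*w[0]+c*w[1]])*1000).round(1)
for n,u,v,z in[('bedL',203,170,.012),('bedR',313,170,.012),('railL in',227,132,.018),('railR in',287,132,.018),('caseNL',229,117,.021),('caseNR',282,117,.021),('caseFL',226,27,.021),('caseFR',282,27,.021),('gL',195,12,.047)]:
    print(n,pf(onplane('w1',u+.5,v+.5,z)))
P=cloud('w1'); print('bedz',np.median(P[140:165,220:300,2]),'case z',np.median(P[60:110,235:278,2]))
o=bot.observe(); print('tcp',pf(o['eef_pos']))
E
```

```text
bedL [-166.5   64.4]
bedR [-166.6  -70.2]
railL in [-119.5   33.3]
railR in [-119.6  -36.6]
caseNL [-102.1   30.3]
caseNR [-102.2  -30.2]
caseFL [-8.6 31.2]
caseFR [ -8.7 -28.2]
gL [ 1.  59.1]
bedz 0.012518883193742808 case z 0.02137128578669159
tcp [-140.9   -0.7]
```

```bash
python3 -m jog '[[[0,0,-50],[0,0,0]],[[0,0,-100],[0,0,0]],[[0,0,-150],[0,0,0]],[[0,0,-200],[0,0,0]],[[0,0,-240],[0,0,0]],[[0,0,-240],[0,0,0]],[[0,0,-240],[0,0,0]],[[0,0,-240],[0,0,0]]]'
python3 - <<'E'
from h import *
o=bot.observe(); print(o['eef_pos'],o['tool_rot'],o['contact_force']); snap('wrist','w2'); print(np.median(cloud('w2')[:60,:,2]))
E
```

```text
time_s: 4.32
eef_pos: [0.4901, -0.0622, 0.0655]
tool_rot: [-0.0, 0.993, -0.117, 0.002]
contact_force: [-0.5, 0.8, 0.4]
finger_gap: -0.0002
finger_force: 0.0
[ 0.49007757 -0.06222244  0.06549741] [-3.24509500e-05  9.93098003e-01 -1.17269133e-01  2.07490615e-03] [-0.47710138  0.76417537  0.39003659]
0.012059576504115904
```

View pics/w2.png

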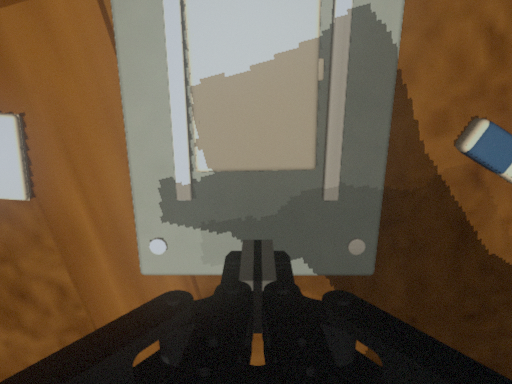

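The fingers (column 258) are centred on the case, which spans columns 197 to 315 with its near edge at row 170. Next I go down to just above the bed.

```bash
python3 -m jog '[[[0,0,-10],[0,0,0]],[[0,0,-18],[0,0,0]],[[0,0,-22],[0,0,0]],[[0,0,-25],[0,0,0]],[[0,0,-27],[0,0,0]],[[0,0,-27],[0,0,0]],[[0,0,-27],[0,0,0]],[[0,0,-27],[0,0,0]]]'
python3 - <<'E'
from h import *
o=bot.observe(); print(o['eef_pos'],o['contact_force']); snap('wrist','w3')
t=[.62448,-.09409,-.23417]; c,s=np.cos(t[2]),np.sin(t[2])
P=cloud('w3'); 
w=P[...,:2]-t[:2]; X=(c*w[...,0]+s*w[...,1])*1000; Y=(-s*w[...,0]+c*w[...,1])*1000
w=o['eef_pos'][:2]-np.array(t[:2]); print('tcp',c*w[0]+s*w[1],-s*w[0]+c*w[1])
for v in range(120,250,8): print(v,X[v,258].round(1),(P[v,258,2]*1000).round(1),(P[v,230,2]*1000).round(1))
E
```

```text
time_s: 5.38
eef_pos: [0.4884, -0.0621, 0.0365]
tool_rot: [-0.0, 0.993, -0.117, 0.0]
contact_force: [0.1, 0.0, -0.4]
finger_gap: 0.0002
finger_force: 0.0
[ 0.48838013 -0.06206068  0.03646639] [ 0.05936902  0.01407658 -0.37606594]
tcp -0.13981728126113896 -0.00042488163442434487
120 -76.5 21.6 21.6
128 -79.7 20.9 20.5
136 -82.7 21.4 21.1
144 -85.8 21.8 21.3
152 -89.2 20.7 20.3
160 -92.5 20.8 21.5
168 -95.8 20.7 22.0
176 -99.3 20.5 20.1
184 -104.6 13.7 13.8
192 -108.8 11.7 12.4
200 -112.6 11.7 11.8
208 -116.0 12.9 12.0
216 -120.1 12.0 12.4
224 -124.0 12.1 13.0
232 -128.0 12.0 11.3
240 -129.3 17.9 11.8
248 -128.6 27.3 14.1
```

```bash
python3 -m jog '[[[5,-1,0],[0,0,0]],[[10,-2,0],[0,0,0]],[[15,-4,0],[0,0,0]],[[20,-5,0],[0,0,0]],[[24,-6,0],[0,0,0]],[[28,-7,0],[0,0,0]],[[32,-8,0],[0,0,0]],[[36,-9,0],[0,0,0]],[[40,-9.5,0],[0,0,0]],[[44,-10.5,0],[0,0,0]],[[48,-11.5,0],[0,0,0]],[[52,-12.5,0],[0,0,0]],[[54,-13,0],[0,0,0]],[[54,-13,0],[0,0,0]],[[54,-13,0],[0,0,0]]]'
python3 - <<'E'
from h import *
o=bot.observe(); print(o['eef_pos'],o['contact_force']); snap('wrist','w4')
t=[.62448,-.09409,-.23417]; c,s=np.cos(t[2]),np.sin(t[2])
w=o['eef_pos'][:2]-np.array(t[:2]); print('tcp',c*w[0]+s*w[1],-s*w[0]+c*w[1])
E
python3 -m jog '[[[2,-0.5,0],[0,0,0]],[[4,-1,0],[0,0,0]],[[4,-1,0],[0,0,0]]]'
```

```text
time_s: 7.3
eef_pos: [0.5424, -0.0751, 0.0364]
tool_rot: [-0.0, 0.993, -0.117, 0.0]
contact_force: [-0.9, 0.3, 0.0]
finger_gap: 0.0001
finger_force: 0.0
[ 0.54242653 -0.07506448  0.03642877] [-0.88133309  0.31473567  0.04817788]
tcp -0.0842286064883528 -0.0005330712407673258
time_s: 7.72
eef_pos: [0.5465, -0.0761, 0.0363]
tool_rot: [-0.0, 0.993, -0.117, 0.0]
contact_force: [-0.7, -1.0, -0.3]
finger_gap: -0.0001
finger_force: 0.2
```

```bash
for i in 1; do python3 -m jog '[[[1,-0.2,0],[0,0,0]],[[2,-0.5,0],[0,0,0]],[[2,-0.5,0],[0,0,0]]]' | egrep 'pos|contact'; done
python3 -m jog '[[[1,-0.2,0],[0,0,0]],[[2,-0.5,0],[0,0,0]],[[2,-0.5,0],[0,0,0]]]'| egrep 'pos|contact'
```

```text
eef_pos: [0.5484, -0.0766, 0.0363]
contact_force: [0.5, 0.1, -0.3]
eef_pos: [0.5505, -0.0771, 0.0363]
contact_force: [-1.0, -0.2, 0.2]
```

```bash
python3 -m jog '[[[1,-0.2,0],[0,0,0]],[[1,-0.2,0],[0,0,0]]]'| egrep 'pos|contact'
```

```text
eef_pos: [0.5513, -0.0773, 0.0363]
contact_force: [-0.5, 0.7, 0.1]
```

```bash
python3 -m jog '[[[1,-0.2,0],[0,0,0]],[[1,-0.2,0],[0,0,0]]]'| egrep 'pos|contact'; python3 -m jog '[[[1,-0.2,0],[0,0,0]],[[1,-0.2,0],[0,0,0]]]'| egrep 'pos|contact'
```

```text
eef_pos: [0.5517, -0.0774, 0.0362]
contact_force: [-2.9, 0.4, 3.2]
eef_pos: [0.5518, -0.0774, 0.0361]
contact_force: [-5.7, 1.6, 4.2]
```

The force rises while the position has stalled, so the case is at the stop. I back off, then check.

```bash
python3 -m jog '[[[-1,0.2,0],[0,0,0]],[[-3,0.7,0],[0,0,0]],[[-10,2.4,0],[0,0,0]],[[-25,6,0],[0,0,0]],[[-40,10,10],[0,0,0]],[[-50,12,50],[0,0,0]],[[-50,12,100],[0,0,0]],[[-50,12,150],[0,0,0]],[[-50,12,150],[0,0,0]],[[-50,12,150],[0,0,0]],[[-50,12,150],[0,0,0]]]'
python3 - <<'E'
from h import *
snap('wrist','w5')
t=[.62448,-.09409,-.23417]; c,s=np.cos(t[2]),np.sin(t[2])
P=cloud('w5'); w=P[...,:2]-t[:2]; X=(c*w[...,0]+s*w[...,1])*1000
for col in(238,246,254,262,270):
    z=P[:235,col,2]; m=np.where((z>.0165)&(z<.03))[0]; b=np.where(abs(z-.012)<.004)[0]; print(col,X[m.max(),col].round(1),X[b.max(),col].round(1))
E
```

```text
time_s: 10.6
eef_pos: [0.502, -0.0656, 0.1851]
tool_rot: [0.0, 0.993, -0.117, -0.001]
contact_force: [-0.7, 0.3, -0.1]
finger_gap: 0.0001
finger_force: 0.0
238 -63.5 -165.5
246 -63.5 -165.2
254 -63.4 -165.0
262 -63.6 -165.3
270 -63.5 -165.8
```

View pics/w5.png

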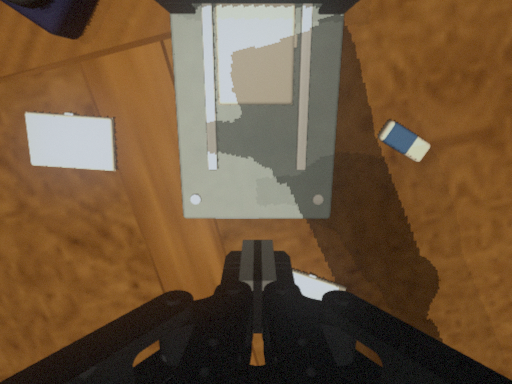

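The case edge is 102 mm from the bed's front edge across its whole width, so it is home and square. Now I hover above the window.

```bash
python3 -m jog '[[[0,0,50],[0,0,0]],[[0,0,75],[0,0,0]],[[0,0,75],[0,0,0]],[[40,-10,75],[0,0,0]],[[80,-19,75],[0,0,0]],[[120,-29,75],[0,0,0]],[[150,-36,75],[0,0,0]],[[171,-41,75],[0,0,0]],[[171,-41,75],[0,0,0]],[[171,-41,75],[0,0,0]],[[171,-41,75],[0,0,0]],[[171,-41,75],[0,0,0]]]'
python3 - <<'E'
from h import *
o=bot.observe(); print(o['eef_pos']); snap('wrist','w6'); print(proj('w6',[*o['eef_pos'][:2],.079]),proj('w6',[*o['eef_pos'][:2],.095]))
E
```

```text
time_s: 12.15
eef_pos: [0.6738, -0.1066, 0.2615]
tool_rot: [0.0, 0.993, -0.117, 0.0]
contact_force: [0.3, -0.5, 0.3]
finger_gap: 0.0001
finger_force: 0.0
[ 0.67378335 -0.10655472  0.26152747]
[257.41452586 174.13647712] [257.43322988 178.59112447]
```

View pics/w6.png

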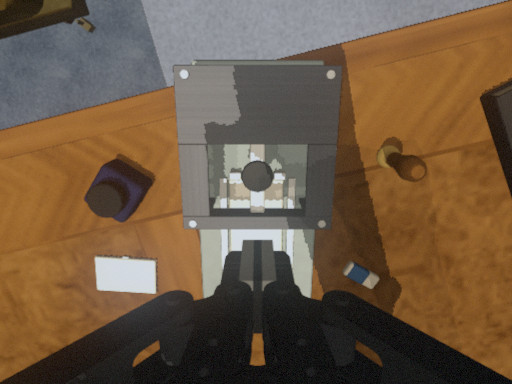

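The pad is at (257,176) and the window is centred near (257,177); the tool axis projects to (257,174). It is centred within 2 mm, so I descend.

```bash
python3 -m jog '[[[-1,0,-40],[0,0,0]],[[-1.5,0,-80],[0,0,0]],[[-1.5,0,-110],[0,0,0]],[[-1.5,0,-125],[0,0,0]],[[-1.5,0,-135],[0,0,0]],[[-1.5,0,-145],[0,0,0]],[[-1.5,0,-150],[0,0,0]],[[-1.5,0,-150],[0,0,0]],[[-1.5,0,-150],[0,0,0]]]'; python3 -c "
from h import *
snap('wrist','w7');snap('top','top7')"
```

```text
time_s: 13.32
eef_pos: [0.6731, -0.1067, 0.1119]
tool_rot: [-0.0, 0.993, -0.117, 0.0]
contact_force: [-0.7, -0.1, -0.3]
finger_gap: 0.0001
finger_force: 0.0
```

View pics/w7.png

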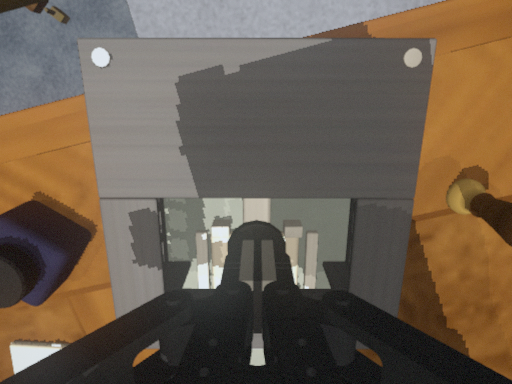

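```bash
python3 - <<'E'
from h import *
P=cloud('w7'); o=bot.observe(); a=-.23417; c,s=np.cos(a),np.sin(a)
w=P[...,:2]-o['eef_pos'][:2]; X=(c*w[...,0]+s*w[...,1])*1000; Y=(-s*w[...,0]+c*w[...,1])*1000; Z=(P[...,2]-o['eef_pos'][2]+.022)*1000
m=(abs(X)<60)&(abs(Y)<90)&(load('w7')[1]>0)&(P[...,2]>.0965)
for z in range(6,90,6):
    k=m&(Z>=z)&(Z<z+6)
    if k.sum(): print(z,k.sum(),X[k].min().round(),X[k].max().round(),Y[k].min().round(),Y[k].max().round())
E
```

```text
6 1642 -43.0 60.0 -65.0 67.0
12 441 6.0 12.0 -13.0 14.0
18 469 6.0 12.0 -13.0 14.0
24 558 6.0 12.0 -13.0 14.0
30 398 6.0 12.0 -13.0 14.0
36 876 -11.0 13.0 -17.0 18.0
42 1491 -12.0 15.0 -31.0 31.0
48 2896 -12.0 15.0 -36.0 37.0
54 5856 -9.0 14.0 -41.0 41.0
60 3160 -9.0 17.0 -46.0 46.0
66 4830 -1.0 18.0 -51.0 51.0
72 6232 2.0 18.0 -56.0 56.0
78 5377 8.0 19.0 -58.0 58.0
84 1322 15.0 18.0 -18.0 18.0
```

```bash
python3 -m jog '[[[0,0,-5],[0,0,0]],[[0,0,-9],[0,0,0]],[[0,0,-12],[0,0,0]],[[0,0,-15],[0,0,0]],[[0,0,-18],[0,0,0]],[[0,0,-21],[0,0,0]],[[0,0,-24],[0,0,0]],[[0,0,-27],[0,0,0]],[[0,0,-29],[0,0,0]],[[0,0,-30],[0,0,0]],[[0,0,-30],[0,0,0]],[[0,0,-30],[0,0,0]]]'
```

```text
time_s: 14.92
eef_pos: [0.6726, -0.1066, 0.0842]
tool_rot: [0.0, 0.993, -0.117, 0.0]
contact_force: [-11.0, 1.1, 23.2]
finger_gap: -0.0001
finger_force: 12.8
```

```bash
python3 -m jog '[[[0,0,-0.3],[0,0,0]],[[0,0,-0.3],[0,0,0]],[[0,0,-0.3],[0,0,0]],[[0,0,-0.3],[0,0,0]],[[0,0,-0.3],[0,0,0]],[[0,0,-0.3],[0,0,0]],[[0,0,-0.3],[0,0,0]]]'
```

```text
time_s: 15.8
eef_pos: [0.6726, -0.1066, 0.0841]
tool_rot: [0.0, 0.993, -0.117, 0.0]
contact_force: [-12.4, 1.0, 24.8]
finger_gap: -0.0004
finger_force: 13.6
```

```bash
python3 -m jog '[[[0,0,3],[0,0,0]],[[0,0,7],[0,0,0]],[[0,0,11],[0,0,0]],[[0,0,15],[0,0,0]],[[0,0,20],[0,0,0]],[[0,0,26],[0,0,0]],[[0,0,40],[0,0,0]],[[0,0,70],[0,0,0]],[[0,0,110],[0,0,0]],[[0,0,150],[0,0,0]],[[0,0,190],[0,0,0]],[[-50,12,200],[0,0,0]],[[-100,24,200],[0,0,0]],[[-120,29,200],[0,0,0]],[[-120,29,200],[0,0,0]],[[-120,29,200],[0,0,0]]]'
python3 - <<'E'
from h import *
snap('wrist','w8'); snap('side','side8'); snap('top','top8')
a,b=[cv2.imread(f'pics/{n}.png') for n in('w8','side8')]
t0,t8=[cv2.imread(f'pics/{n}.png')[115:255,235:395] for n in('top0','top8')]
r=np.hstack([cv2.resize(x,(400,300)) for x in(a,b[150:330,170:410])]); q=np.hstack([cv2.resize(x,(400,300)) for x in(t0,t8)])
cv2.imwrite('pics/f.png',np.vstack([r,q]))
P=cloud('w8'); z=P[...,2]; t=[.62448,-.09409,-.23417]; c,s=np.cos(t[2]),np.sin(t[2])
w=P[...,:2]-t[:2]; X=(c*w[...,0]+s*w[...,1])*1000;Y=(-s*w[...,0]+c*w[...,1])*1000
m=(np.hypot(X-48,Y+1)<9); print('pad z',np.median(z[m]),m.sum())
for col in(246,256,266):
    k=np.where((abs(z[:235,col]-.021)<.004)&(X[:235,col]<-30))[0]; print(X[k.max(),col] if len(k) else None)
E
```

```text
time_s: 17.8
eef_pos: [0.5538, -0.0779, 0.2817]
tool_rot: [-0.0, 0.993, -0.117, 0.001]
contact_force: [-0.4, -1.0, -0.6]
finger_gap: 0.0001
finger_force: 0.0
pad z 0.07959220700029407 373
-62.56981127676828
-62.74314613386824
-62.659843482653024
```

View pics/f.png

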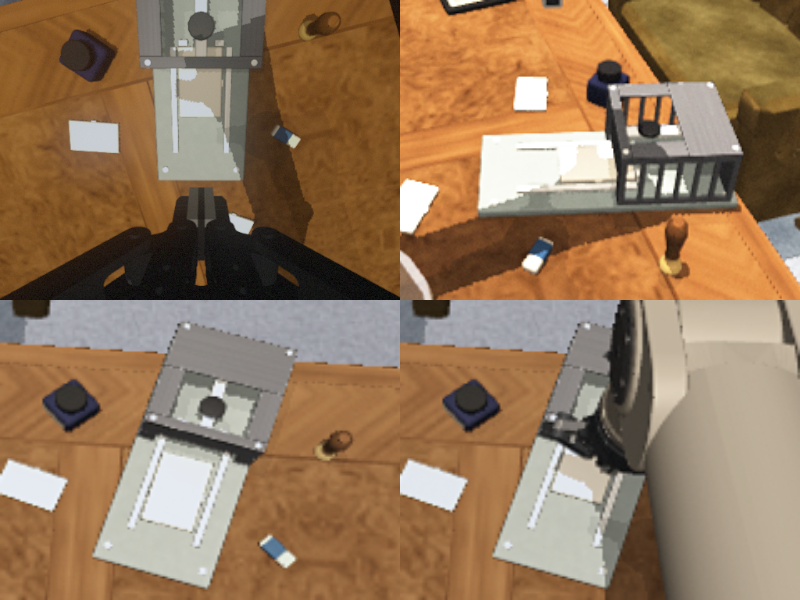

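The lever is back up (pad at z = 79.6 mm), the case is still home, the bystanders have not moved and the robot is clear. I'm handing the job in.

```bash
python3 -c "
from workcell import bot
print(bot.finish_job())"
```

```text
the job is handed in; nothing more can be done
None
```

The case was pushed home against the stop, the lever was pressed fully down for about 1.2 s and let back up, and the arm withdrew with no sign of touching the guard or bystanders; the job was handed in just after 17.8 s on the robot's clock.

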